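# Stack the notched hardware tray on its keyed base

## Robot

A 7-joint arm with a two-finger parallel gripper is mounted at the origin on the work surface. World frame = base frame: x ahead of the robot, y to its left, z up, the work surface at z = 0. Lengths are in m, angles in rad, forces in N, time in s.
With the tool pointing down it reaches from about 0.425 to 0.925 m from the base axis. Payload 6.8 kg.
Tool frame: the origin (TCP) lies at the centre of the arm's flange, where the gripper is bolted on; the fingertips stand 182 mm ahead of it and the grasp point (between the pads) lies 163 mm ahead of it; z points along the fingers, x is the direction in which the jaws open and shut, and the axes are right-handed (so a half turn about z gives the same grasp; the last joint's range is limited). The gripper opens to 88 mm and grips with 3 to 60 N. Pads are 20 mm wide; open, the fingers measure 115 mm over their backs; the gripper's body (75 mm by 178 mm) begins 61 mm behind the grasp point.
Start: joints at [-1.269, 0.477, 0.022, 1.555, -0.011, 1.109, -0.083], TCP at [0.269, 0.619, 0.405] pointing down, gripper open.
Joint ranges: [-2.96, 2.96], [-0.34, 2.1], [-1.41, 1.46], [0.24, 2.44], [-1.37, 4.51], [0.17, 1.92], [-2.96, 2.96]. Speed limits (rad/s): [2.39, 2.39, 3.14, 3.14, 3.14, 3.14, 3.14].

## Interface

Orientations are given as a unit quaternion [x, y, z, w].
In Python, from rig import manip gives the robot as it stands.
- The arm moves only by the tool step_arm, never from a script. Its argument "steps" is one flat list of numbers, 5 for each row, row after row: the finger opening in cm, from 0 to 8.78, then the shift along the tool's x, y, z in cm, then the turn about the tool's z in degrees. A call has 1 to 10 rows; each row is the pose to reach, as a shift and turn from the pose commanded when the call began, along the tool's axes at that moment; what a row does not reach only later rows make up. A row lasts 1/12 s, in which the tool goes at most 41.7 mm and 7.16 degrees, less where a joint would pass 70% of its speed; a pose out of reach is approached as far as the arm can. A call with a gripper value outside its range is refused whole. The fingers move at their own pace and stop on an object; the grip force is fixed at half the most. Time passes only in rows, so rows that repeat a pose let the fingers close. It gives the time, the measured TCP pose, the force and the opening at its end, in the units of the state.
- manip.get_state(): the state, without advancing time (a new reading comes with each control period).
- manip.capture(name): name is "side" or "top"; returns the picture (420x560x3 uint8, red, green, blue); there is no depth.
- manip.calibration(name): a dict with "intrinsics" (3x3 intrinsics, pixels), "position" and "orientation" of the camera in the world. Camera axes: x right, y down, z forward; pixel columns grow to the right and rows downward; lengths in m; the calibration is good to about 2 mm. A picture is of the moment at which its call begins. calibration takes no time and is no camera call.
- manip.hand_in(): hands the job in, once; it reports no verdict.
The state is a dict: "t": time; "joint_pos": joint angles; "dq": joint speeds; "tau": joint torques, N m; "eef_pos": TCP position; "ee_rot": TCP orientation; "wrist_force": force on the tool from outside, world axes, zero at the start; "torque": the same for the moment, N m; "width": finger opening in m.
Only numpy, scipy, OpenCV 4.12 (cv2) and the standard library are available. Lean on these libraries where they do the work, as an engineer would, in place of code of your own. Each camera call takes 0.05 s, during which the arm holds its last target. There are 200 camera calls.

## Task

Stack the blue tray that has the notch on the grey base tray: lift it by its white handle, turn it so that its notch goes over the orange key, lower it in the gripper until it sits flat on the rim with its edges roughly in line with the base, then let go. Leave the other blue tray, the one without a notch, where it is.

Things in the scene. Friction and masses are not known exactly. Their poses are not given: they have to be found in the camera images.
- insert_grip (a point): Centre of the white handle bar of the NOTCHED blue tray (loose, 0.2 kg, on the board, z = 0): 51 mm above its underside, over its middle. Tray 130 (x) by 110 (y) mm, walls 24 high. Axes: +x from the middle to the notched edge, z up. Bar along y: 74 long, 12 thick in x, underside 38 and top 64 mm above the tray's underside; take it from above, fingers closing along x.
- insert_notch (a point): In the notch of that tray, 56 mm along its +x from its middle, 12 mm above its underside; over the key when in place. The notch is a U-shaped cut through floor and wall, open at the +x edge, 44 mm wide (y), 27 mm deep (x). Axes as for insert_grip.
- base: Grey open base tray, fixed, 130 (x) by 110 (y) by 40 mm high, flat rim 18 wide. Origin: centre of its underside, z = 0. +x points to the edge with the orange key, z up. Key 14 (x) by 24 (y) mm, 22 above the rim, centred 56 mm along +x. Stacked, the notched tray's underside is 40 mm and its handle centre 91 mm above the origin, middle over middle, its +x along the base's +x.
- plain_grip (a point): Centre of the white handle bar of the other blue tray, same size, colour and handle but WITHOUT a notch: does not fit, leave it alone. 51 mm above its underside; x along its length, z up.

How it is judged:
By the outcome, as a careful person would: the job done as asked, in the order asked, and still so for the second after the job is handed in, with the robot touching nothing.
It also fails if it takes over 38 s, if anything falls off the work surface, if the arm or the gripper's body presses on something with over 40 N, if the wrist force passes 120 N, or if a joint passes its speed limit or range.

## Working session

There is one attempt and no reset: what is moved stays moved. The work goes in short steps, Python scripts to look and compute and a tool call to move; the robot and the scene stay as the last step left them, time stands still between calls to the robot, and variables do not carry over. Pictures are saved under pics/ and viewed, about 8 in all and at most 12, crops included, and the job is handed in when it is done.

Besides the shell and the picture viewer there is one more tool, called after ">>>" as a command line: name --argument value ..., lists and objects as JSON in quotes. step_arm: Moves the arm, as the interface text tells. Its arguments: {"type":"object","properties":{"steps":{"type":"array"}},"required":["steps"]}

```bash
mkdir -p pics
python3 - <<'E'
from rig import manip
import cv2
for n in("side","top"):
    im=manip.capture(n); cv2.imwrite(f"pics/{n}0.png",cv2.cvtColor(im,cv2.COLOR_RGB2BGR)); print(n,manip.calibration(n))
print({k:v for k,v in manip.get_state().items()})
E
```

```text
side {'intrinsics': array([[504.34775227,   0.        , 282.3720668 ],
       [  0.        , 504.34775227, 212.93928985],
       [  0.        ,   0.        ,   1.        ]]), 'position': array([ 0.31395584, -0.5713785 ,  0.7183193 ]), 'orientation': array([ 0.91002885, -0.17565489,  0.08204548, -0.36641696])}
top {'intrinsics': array([[484.86849274,   0.        , 275.7112252 ],
       [  0.        , 484.86849274, 210.93209812],
       [  0.        ,   0.        ,   1.        ]]), 'position': array([0.49722584, 0.00276205, 1.21583138]), 'orientation': array([-0.70335663,  0.71053482, -0.00929292,  0.01853033])}
{'t': 0.1, 'joint_pos': array([-1.26911213,  0.47772266,  0.02232024,  1.55627906, -0.01148128,
        1.10932882, -0.08313928]), 'dq': array([ 0.00164954, -0.00345443,  0.00083674, -0.00354948,  0.00075271,
        0.00354151,  0.00048576]), 'tau': array([ 3.12438737e-03, -5.84092784e+01,  1.53947242e+00, -2.73314846e+01,
       -5.42357890e-02,  1.31503696e-02,  7.13878876e-05]), 'eef_pos': array([0.26881728, 0.61891456, 0.40380584]), 'ee_rot': array([ 8.36182255e-01,  5.48451081e-01, -6.37427162e-04,  4.91584445e-04]), 'wrist_force': array([ 0.1447271 , -0.25981641,  0.49570212]), 'torque': array([-0.01679403,  0.02456929, -0.0359425 ]), 'width': 0.08818818778373798}
```

View pics/top0.png

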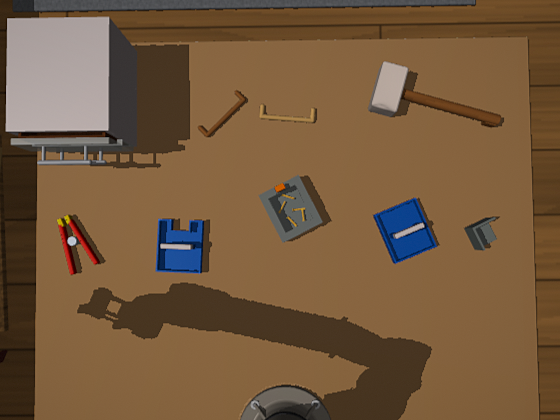

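View pics/side0.png

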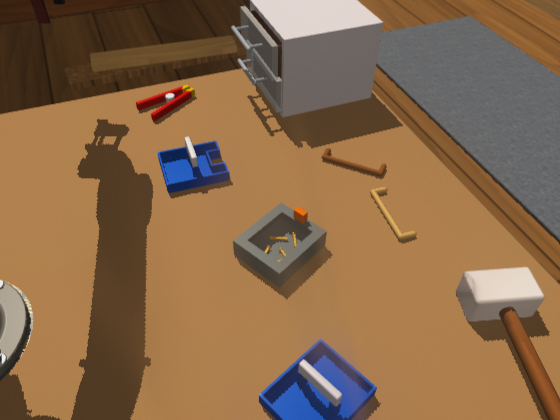

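The top view shows the notched tray at about (182,246), notch towards image up. The base is at (293,209) with its key at (280,188), and the plain tray is at (405,231). The side view agrees: notched tray at (193,166), base at (280,245). Next I fit the known hull shapes to both views.

```bash
cat > h.py <<'E'
import numpy as np, cv2
from scipy.optimize import minimize
from scipy.spatial.transform import Rotation as R
from rig import manip
C={n:manip.calibration(n) for n in("side","top")}
def proj(n,P):
    c=C[n]; q=R.from_quat(c["orientation"]).inv().apply(np.atleast_2d(P)-c["position"])@c["intrinsics"].T
    return q[:,:2]/q[:,2:]
def box(x,y,z): return np.array([[a,b,c] for a in x for b in y for c in z])
TRAY=np.r_[box((-.065,.065),(-.055,.055),(0,.024)),box((-.006,.006),(-.037,.037),(.038,.064))]
BASE=np.r_[box((-.065,.065),(-.055,.055),(0,.04)),box((.049,.063),(-.012,.012),(.04,.062))]
def world(M,p,z=0): return np.c_[M[:,:2]@np.array([[np.cos(p[2]),np.sin(p[2])],[-np.sin(p[2]),np.cos(p[2])]])+p[:2],M[:,2]+z]
S=6
def poly(pts):
    m=np.zeros((420*S,560*S),np.uint8); h=cv2.convexHull(((pts+.5)*S*16).astype(np.float32)).astype(np.int32)
    return cv2.fillConvexPoly(m,h,1,shift=4)>0
def hull(mask):
    ys,xs=np.nonzero(mask); c=np.c_[xs,ys].astype(float)
    return np.concatenate([c+[a,b] for a in(-.5,.5) for b in(-.5,.5)])
def masks(im,kind):
    h,s,v=[a.astype(int) for a in cv2.split(cv2.cvtColor(im,cv2.COLOR_RGB2HSV))]
    blue=(h>105)&(h<130)&(s>120); white=(s<50)&(v>140); grey=(s<60)&(v>35)&(v<150); org=(h<12)&(s>190)&(v>150)
    return (blue|white) if kind=="tray" else (grey|org)
def comp(m,seed,r):
    w=np.zeros(m.shape,np.uint8); cv2.circle(w,tuple(int(i) for i in seed),r,1,-1)
    n,l,st,_=cv2.connectedComponentsWithStats((m&(w>0)).astype(np.uint8),connectivity=8)
    return np.isin(l,[i for i in range(1,n) if st[i,4]>=12])
def fit(ims,kind,seeds,p0,r,z=0,cams=("side","top")):
    M=TRAY if kind=="tray" else BASE
    T={n:poly(hull(comp(masks(ims[n],kind),seeds[n],r[n]))) for n in cams}
    def f(p): return sum((poly(proj(n,world(M,p,z)))^T[n]).sum()/T[n].sum() for n in cams)
    s=np.array(p0)+np.array([[0,0,0],[.01,0,0],[0,.01,0],[0,0,.12]])
    o=minimize(f,p0,method="Nelder-Mead",options=dict(initial_simplex=s,xatol=1e-4,fatol=1e-4)); return o.x,o.fun
E
python3 - <<'E'
from h import *
ims={n:cv2.cvtColor(cv2.imread(f"pics/{n}0.png"),cv2.COLOR_BGR2RGB) for n in C}
def ray(n,u,z):
    c=C[n]; d=R.from_quat(c["orientation"]).apply(np.linalg.inv(c["intrinsics"])@[*u,1]); return (c["position"]+d*(z-c["position"][2])/d[2])[:2]
res={}
for name,kind,sd,yaw in(("notched","tray",dict(side=(193,166),top=(182,246)),0),("base","base",dict(side=(280,245),top=(293,209)),.5),):
    p0=[*ray("top",sd["top"],.02),yaw]
    for cams in(("side","top"),("top",),("side",)):
        x,f=fit(ims,kind,sd,p0,dict(side=58,top=45),cams=cams); print(name,cams,x.round(4),np.degrees(x[2]).round(2),round(f,4))
        if len(cams)==2: res[name]=x
out=[]
for n in("side","top"):
    im=cv2.resize(cv2.imread(f"pics/{n}0.png"),None,fx=4,fy=4,interpolation=cv2.INTER_CUBIC)
    for name,M in(("notched",TRAY),("base",BASE)):
        q=proj(n,world(M,res[name]))
        for a,b in [(i,j) for i in range(16) for j in range(i) if i//8==j//8 and (np.abs(M[i]-M[j])>1e-9).sum()==1]:
            cv2.line(im,*[tuple(int(v) for v in (q[k]+.5)*4) for k in(a,b)],(0,255,0),1)
        c=((q[:8].mean(0)+.5)*4).astype(int); cr=im[c[1]-200:c[1]+200,c[0]-200:c[0]+200]; out.append(cv2.resize(cr,(300,300)))
cv2.imwrite("pics/fit.png",np.vstack([np.hstack(out[:2]),np.hstack(out[2:])]))
E
```

```text
notched ('side', 'top') [ 0.4621  0.2574 -0.0401] -2.3 0.0736
notched ('top',) [ 0.4618  0.2577 -0.0404] -2.32 0.0162
notched ('side',) [ 0.462   0.2562 -0.0465] -2.67 0.0516
base ('side', 'top') [ 0.5503 -0.0168  0.4697] 26.91 0.3087
base ('top',) [ 0.5498 -0.0178  0.4539] 26.0 0.0391
base ('side',) [ 0.5519 -0.0064  0.2505] 14.35 0.2476
```

View pics/fit.png

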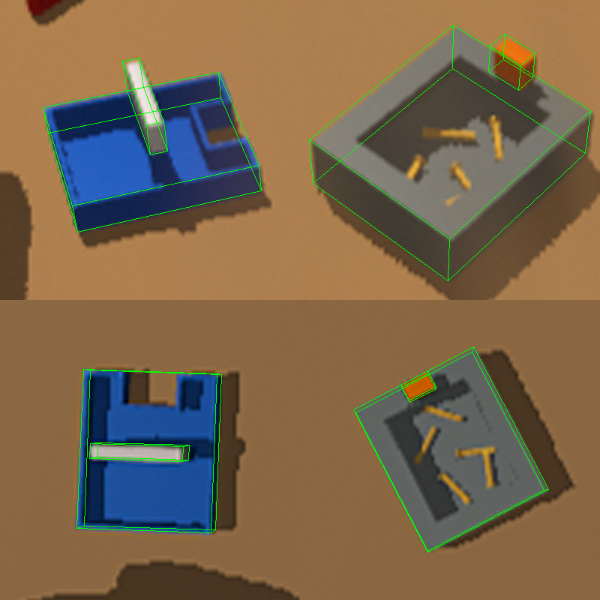

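```bash
cat >> h.py <<'E'
def go(x,y,z,yawdeg):
    s=manip.get_state(); r=R.from_quat(s["ee_rot"]); X=r.as_matrix()[:,0]; yaw=np.degrees(np.arctan2(X[1],X[0]))
    d=r.inv().apply(np.array([x,y,z])-s["eef_pos"])*100
    print("t",round(s["t"],2),"pos",s["eef_pos"].round(4),"yaw",yaw.round(2),"tilt z",r.as_matrix()[:,2].round(4),"shift cm",d.round(2),"turn",round((yaw-yawdeg+180)%360-180,2),"F",s["wrist_force"].round(1),"w",s["width"].round(4))
E
python3 -c "
from h import *
go(.462,.2574,.32,-2.3)"
```

```text
Traceback (most recent call last):
  File "h.py", line 37, in go
    print("t",round(s["t"],2),"pos",s["eef_pos"].round(4),"yaw",yaw.round(2),"tilt z",r.as_matrix()[:,2].round(4),"shift cm",d.round(2),"turn",round((yaw-yawdeg+180)%360-180,2),"F",s["wrist_force"].round(1),"w",s["width"].round(4))
                                                                                                                                                                                                                   ^^^^^^^^^^^^^^^^
AttributeError: 'float' object has no attribute 'round'
```

```bash
sed -i 's/s\["width"\].round(4)/round(s["width"],4)/' h.py
python3 -c "
from h import *
go(.462,.2574,.32,-2.3)"
```

```text
t 0.1 pos [0.2688 0.6189 0.4038] yaw 66.52 tilt z [-5.0e-04 -1.5e-03 -1.0e+00] shift cm [-25.45  32.12   8.43] turn 68.82 F [ 0.1 -0.3  0.5] w 0.0882
```

>>> step_arm --steps '[8.78,-2.5,3.2,0.8,6.9,8.78,-5.1,6.4,1.7,13.8,8.78,-7.6,9.6,2.5,20.6,8.78,-10.2,12.8,3.4,27.5,8.78,-12.7,16.1,4.2,34.4,8.78,-15.3,19.3,5.1,41.3,8.78,-17.8,22.5,5.9,48.2,8.78,-20.4,25.7,6.7,55.1,8.78,-22.9,28.9,7.6,61.9,8.78,-25.4,32.1,8.4,68.8]'

```text
t: 0.93
eef_pos: [0.4617, 0.2577, 0.3205]
ee_rot: [1.0, -0.023, -0.0, -0.0]
wrist_force: [1.1, -0.2, -0.2]
width: 0.0875
```

>>> step_arm --steps '[8.78,0,0,0,0,8.78,0,0,0,0,8.78,0,0,0,0]'

```text
t: 1.18
eef_pos: [0.4612, 0.2599, 0.3208]
ee_rot: [1.0, -0.019, -0.0, -0.0]
wrist_force: [-0.8, 0.7, -0.4]
width: 0.0879
```

```bash
python3 -c "
from h import *
go(.462,.2574,.214,-2.3)"
```

```text
t 1.18 pos [0.4612 0.2599 0.3208] yaw -2.23 tilt z [-5.e-04  1.e-04 -1.e+00] shift cm [ 0.09  0.25 10.68] turn 0.07 F [-0.8  0.7 -0.4] w 0.0879
```

>>> step_arm --steps '[8.78,0,0,1.5,0,8.78,0,0,3.5,0,8.78,0,0,5.5,0,8.78,0,0,7.0,0,8.78,0,0,7.0,0,8.78,0,0,7.0,0]'

```text
t: 1.68
eef_pos: [0.4607, 0.261, 0.2507]
ee_rot: [1.0, -0.018, -0.001, 0.0]
wrist_force: [0.2, -0.4, 0.0]
width: 0.0875
```

```bash
python3 -c "
from h import *
go(.462,.2574,.214,-2.3)"
```

```text
t 1.68 pos [0.4607 0.261  0.2507] yaw -2.11 tilt z [-1.4e-03 -3.0e-04 -1.0e+00] shift cm [0.15 0.35 3.67] turn 0.19 F [ 0.2 -0.4  0. ] w 0.0875
```

>>> step_arm --steps '[8.78,0.1,0.35,1.0,0.2,8.78,0.1,0.35,2.2,0.2,8.78,0.1,0.35,3.2,0.2,8.78,0.1,0.35,3.6,0.2,8.78,0.1,0.35,3.6,0.2,8.78,0.1,0.35,3.6,0.2]'

```text
t: 2.18
eef_pos: [0.4623, 0.256, 0.2147]
ee_rot: [1.0, -0.022, -0.0, 0.0]
wrist_force: [0.4, 0.2, 0.5]
width: 0.0874
```

```bash
python3 -c "
from h import *
go(.462,.2574,.214,-2.3)"
```

```text
t 2.18 pos [0.4623 0.256  0.2147] yaw -2.49 tilt z [-6.e-04 -4.e-04 -1.e+00] shift cm [-0.03 -0.14  0.07] turn -0.19 F [0.4 0.2 0.5] w 0.0874
```

Good within a millimetre or so. Close, then test the lift.

>>> step_arm --steps '[4,0,0,0,0,2,0,0,0,0,1,0,0,0,0,0.5,0,0,0,0,0,0,0,0,0,0,0,0,0,0,0,0,0,0,0,0,0,0,0,0]'

```text
t: 2.85
eef_pos: [0.4623, 0.256, 0.215]
ee_rot: [1.0, -0.022, -0.0, -0.0]
wrist_force: [0.7, 0.9, -0.5]
width: 0.038
```

>>> step_arm --steps '[0,0,0,0,0,0,0,0,-0.5,0,0,0,0,-1.5,0,0,0,0,-3,0,0,0,0,-5,0,0,0,0,-7,0,0,0,0,-9,0,0,0,0,-10.5,0,0,0,0,-11,0,0,0,0,-11,0]'

```text
t: 3.68
eef_pos: [0.4626, 0.2561, 0.3266]
ee_rot: [1.0, -0.022, 0.001, -0.001]
wrist_force: [-0.7, 0.9, -2.0]
width: 0.0113
```

Run:
```python
from h import *
ims={n:manip.capture(n) for n in C}
for n in C: cv2.imwrite(f"pics/{n}1.png",cv2.cvtColor(ims[n],cv2.COLOR_RGB2BGR))
b=np.hstack([cv2.resize(cv2.imread(f"pics/{n}1.png"),(400,300)) for n in C]); cv2.imwrite("pics/lift.png",b)
go(.55,-.017,.32,26.5)
```

```text
t 3.78 pos [0.4619 0.2559 0.3246] yaw -2.47 tilt z [-5.e-04 -2.e-04 -1.e+00] shift cm [ 9.97 26.89  0.46] turn -28.97 F [-0.1  0.2 -2.6] w 0.0113
```

View pics/lift.png

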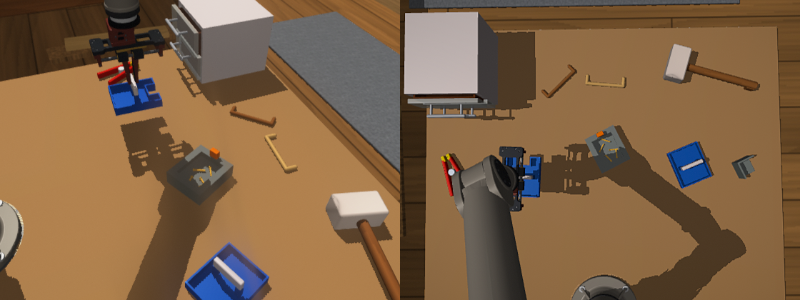

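The tray is off the board, but the fingers were still closing (3.8 cm) when the lift began, so the grip may be too high on the bar. I measure the tray's height in the hand.

Run:
```python
from h import *
im=cv2.cvtColor(cv2.imread("pics/side1.png"),cv2.COLOR_BGR2RGB)
h,s,v=[a.astype(int) for a in cv2.split(cv2.cvtColor(im,cv2.COLOR_RGB2HSV))]
m=(h>105)&(h<130)&(s>120); m=comp(m,(193-3,135),50)
T=poly(hull(m)); B=TRAY[:8]
f=lambda p:(poly(proj("side",world(B,(p[0],p[1],p[2]),p[3])))^T).sum()/T.sum()
for fix in(0,1):
    g=(lambda q:f((q[0],q[1],-.0431,q[2]))) 
    x0=np.array([.462,.256,.11-.03*fix]); sx=x0+np.array([[0,0,0],[.01,0,0],[0,.01,0],[0,0,.02]])
    o=minimize(g,x0,method="Nelder-Mead",options=dict(initial_simplex=sx,xatol=1e-4)); print(o.x.round(4),o.fun)
zs=np.arange(.06,.125,.0025); e=[f((.462,.2565,-.0431,z)) for z in zs]; print(zs[np.argmin(e)],min(e),"expected if nominal",.3246-.214)
z=zs[np.argmin(e)]
b=cv2.resize(cv2.cvtColor(im,cv2.COLOR_RGB2BGR),None,fx=5,fy=5,interpolation=cv2.INTER_CUBIC)
q=proj("side",world(TRAY,(.462,.2565,-.0431),z))
for a in range(16):
    for c in range(a):
        if a//8==c//8 and (np.abs(TRAY[a]-TRAY[c])>1e-9).sum()==1: cv2.line(b,*[tuple(int(t) for t in (q[k]+.5)*5) for k in(a,c)],(0,255,0),1)
c=((q.mean(0)+.5)*5).astype(int); cv2.imwrite("pics/grip.png",b[max(0,c[1]-330):c[1]+220,c[0]-300:c[0]+300])
```

```text
[0.4622 0.2539 0.0861] 0.021823172381799205
[0.4622 0.2541 0.0859] 0.02186183167742684
0.08500000000000002 0.03232883596860865 expected if nominal 0.1106
```

View pics/grip.png

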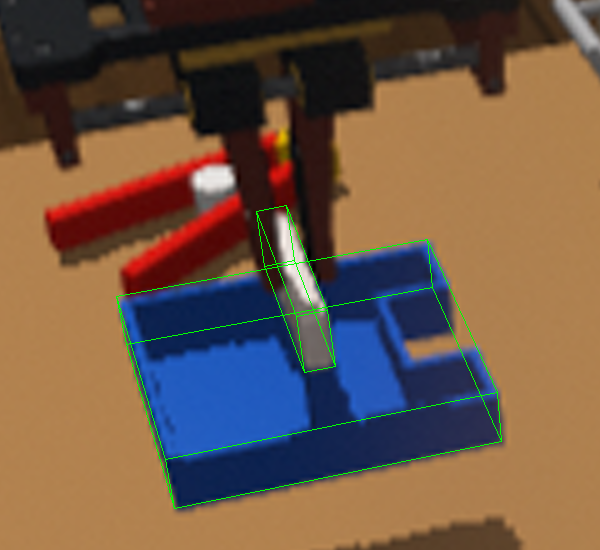

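The tray hangs level, but its underside is at 0.086 where a proper grip would give 0.111. So only about 7 mm of the bar is held. I set it down gently, take it again lower, and wait for the fingers to close.

>>> step_arm --steps '[0,0,0,1.5,0,0,0,0,3,0,0,0,0,4.5,0,0,0,0,6,0,0,0,0,7,0,0,0,0,7.8,0,0,0,0,8.2,0,0,0,0,8.4,0,0,0,0,8.4,0,0,0,0,8.4,0]'

```text
t: 4.62
eef_pos: [0.4619, 0.2558, 0.2422]
ee_rot: [1.0, -0.022, -0.001, -0.0]
wrist_force: [-8.4, -2.7, 18.3]
width: 0.0116
```

```bash
python3 -c "
from h import *
go(.462,.256,.214,-2.4)"
```

```text
t 4.62 pos [0.4619 0.2558 0.2422] yaw -2.5 tilt z [-2.5e-03  2.0e-04 -1.0e+00] shift cm [ 0.02 -0.02  2.82] turn -0.1 F [-8.4 -2.7 18.3] w 0.0116
```

>>> step_arm --steps '[5,0,0,0,0,5,0,0,0,0,5,0,0,0,0,5,0,0,0,0,5,0,0,0.8,0,5,0,0,1.7,0,5,0,0,2.4,0,5,0,0,2.6,0,5,0,0,2.6,0,5,0,0,2.6,0]'

```text
t: 5.45
eef_pos: [0.4623, 0.2559, 0.2146]
ee_rot: [1.0, -0.022, -0.0, 0.0]
wrist_force: [0.0, -0.3, -0.2]
width: 0.05
```

Run:
```python
from h import *
im=manip.capture("side")
h,s,v=[a.astype(int) for a in cv2.split(cv2.cvtColor(im,cv2.COLOR_RGB2HSV))]
m=comp((h>105)&(h<130)&(s>120),(193,166),55); T=poly(hull(m)); B=TRAY[:8]
f=lambda p:(poly(proj("side",world(B,p)))^T).sum()/T.sum()
x0=np.array([.462,.256,-.043]); sx=x0+np.array([[0,0,0],[.01,0,0],[0,.01,0],[0,0,.1]])
o=minimize(f,x0,method="Nelder-Mead",options=dict(initial_simplex=sx,xatol=1e-4)); print(o.x.round(4),o.fun)
go(o.x[0],o.x[1],.214,np.degrees(o.x[2]))
```

```text
[ 0.4607  0.2563 -0.0431] 0.033180910943786765
t 5.5 pos [0.4624 0.256  0.2149] yaw -2.49 tilt z [-0.e+00 -1.e-04 -1.e+00] shift cm [-0.17 -0.02  0.09] turn -0.02 F [-1.   0.2 -0.2] w 0.0499
```

The tray stands where it was and the tool is at the right height. Now I close fully.

>>> step_arm --steps '[0,0,0,0,0,0,0,0,0,0,0,0,0,0,0,0,0,0,0,0,0,0,0,0,0,0,0,0,0,0,0,0,0,0,0,0,0,0,0,0,0,0,0,0,0]'

```text
t: 6.25
eef_pos: [0.4623, 0.2561, 0.215]
ee_rot: [1.0, -0.022, -0.0, -0.0]
wrist_force: [-0.9, -0.0, 2.0]
width: 0.0117
```

>>> step_arm --steps '[0,0,0,-0.5,0,0,0,0,-1.5,0,0,0,0,-3,0,0,0,0,-5,0,0,0,0,-7,0,0,0,0,-9,0,0,0,0,-11,0,0,0,0,-12,0,0,0,0,-12,0,0,0,0,-12,0]'

```text
t: 7.08
eef_pos: [0.4622, 0.256, 0.3351]
ee_rot: [1.0, -0.022, 0.0, -0.0]
wrist_force: [-1.7, 0.1, -2.1]
width: 0.0118
```

>>> step_arm --steps '[0,0.6,1.5,0,-1.5,0,1.7,4.5,0,-5,0,2.8,7.5,0,-8.5,0,3.9,10.5,0,-12,0,5,13.5,0,-15.5,0,6.1,16.5,0,-19,0,7.2,19.5,0,-22.5,0,8.3,22.5,0,-25.5,0,9.3,25.2,0,-28,0,9.9,26.9,0,-29]'

```text
t: 7.92
eef_pos: [0.5495, -0.0206, 0.3335]
ee_rot: [0.973, 0.229, -0.001, 0.001]
wrist_force: [-0.0, -0.3, -1.1]
width: 0.0118
```

>>> step_arm --steps '[0,0,0,1,0,0,0,0,2,0,0,0,0,2,0,0,0,0,2,0,0,0,0,2,0]'

```text
t: 8.33
eef_pos: [0.5493, -0.0156, 0.3144]
ee_rot: [0.973, 0.23, -0.001, -0.0]
wrist_force: [-0.1, 0.1, -1.3]
width: 0.0118
```

Run:
```python
from h import *
ims={n:manip.capture(n) for n in C}
for n in C: cv2.imwrite(f"pics/{n}2.png",cv2.cvtColor(ims[n],cv2.COLOR_RGB2BGR))
s=manip.get_state(); z=s["eef_pos"][2]-.214
p=(*s["eef_pos"][:2],np.radians(26.5)); out=[]
for n in C:
    b=cv2.resize(cv2.imread(f"pics/{n}2.png"),None,fx=4,fy=4,interpolation=cv2.INTER_CUBIC)
    for M,pp,zz,col in((TRAY,p,z,(0,255,0)),(BASE,(.55,-.0172,.4625),0,(0,255,255))):
        q=proj(n,world(M,pp,zz))
        for a in range(16):
            for c in range(a):
                if a//8==c//8 and (np.abs(M[a]-M[c])>1e-9).sum()==1: cv2.line(b,*[tuple(int(t) for t in (q[k]+.5)*4) for k in(a,c)],col,1)
    c=((proj(n,[[p[0],p[1],z/2+.05]])[0]+.5)*4).astype(int); out.append(b[c[1]-250:c[1]+250,c[0]-200:c[0]+200])
cv2.imwrite("pics/pre.png",np.hstack(out))
go(.55,-.0172,.254,26.5)
```

```text
t 8.43 pos [ 0.5496 -0.016   0.3151] yaw 26.6 tilt z [ 1.e-04  3.e-04 -1.e+00] shift cm [-0.02  0.12  6.11] turn 0.1 F [ 0.2 -0.2 -1.3] w 0.012
```

View pics/pre.png

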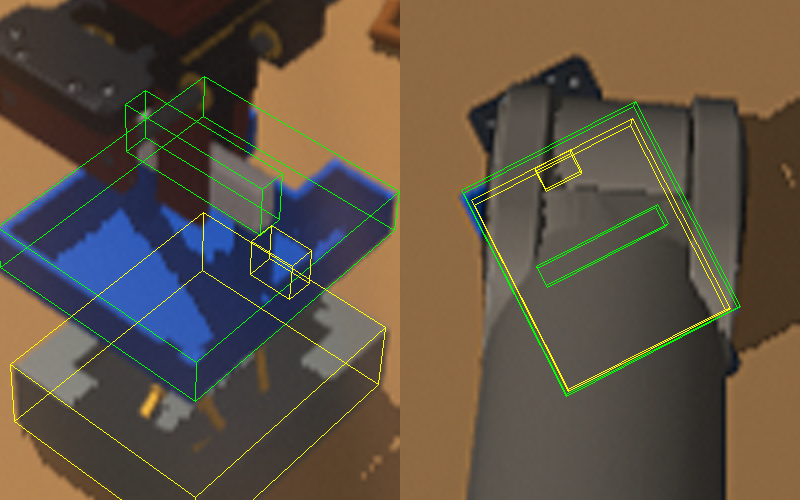

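The side view shows the tray where the tool pose predicts, level and with its notch over the key. The outlines match within about 2 mm, so I lower it.

>>> step_arm --steps '[0,0,0.1,0.8,0.1,0,0,0.1,1.8,0.1,0,0,0.1,2.8,0.1,0,0,0.1,3.8,0.1,0,0,0.1,4.5,0.1,0,0,0.1,5,0.1,0,0,0.1,5,0.1,0,0,0.1,5,0.1]'

```text
t: 9.1
eef_pos: [0.55, -0.018, 0.2646]
ee_rot: [0.974, 0.228, -0.0, 0.0]
wrist_force: [1.2, 0.3, -1.8]
width: 0.0118
```

```bash
python3 -c "
from h import *
go(.55,-.0172,.254,26.5)"
```

```text
t 9.1 pos [ 0.55   -0.018   0.2646] yaw 26.41 tilt z [-7.e-04 -2.e-04 -1.e+00] shift cm [ 0.04 -0.07  1.06] turn -0.09 F [ 1.2  0.3 -1.8] w 0.0118
```

>>> step_arm --steps '[0,0,0,0.3,0,0,0,0,0.6,0,0,0,0,0.8,0,0,0,0,0.9,0,0,0,0,1.0,0,0,0,0,1.0,0,0,0,0,1.0,0]'

```text
t: 9.68
eef_pos: [0.5501, -0.0179, 0.255]
ee_rot: [0.974, 0.228, 0.0, 0.0]
wrist_force: [0.6, -0.7, -0.9]
width: 0.0118
```

>>> step_arm --steps '[0,0,0,0.05,0,0,0,0,0.1,0,0,0,0,0.1,0,0,0,0,0.1,0,0,0,0,0.1,0]'

```text
t: 10.1
eef_pos: [0.5501, -0.018, 0.255]
ee_rot: [0.974, 0.228, 0.0, -0.0]
wrist_force: [-3.7, 0.6, 11.2]
width: 0.0118
```

Run:
```python
from h import *
im=manip.capture("side"); cv2.imwrite("pics/side3.png",cv2.cvtColor(im,cv2.COLOR_RGB2BGR))
b=cv2.resize(cv2.imread("pics/side3.png"),None,fx=4,fy=4,interpolation=cv2.INTER_CUBIC)
q=proj("side",world(TRAY,(.55,-.0172,.4625),.04))
for a in range(16):
    for c in range(a):
        if a//8==c//8 and (np.abs(TRAY[a]-TRAY[c])>1e-9).sum()==1: cv2.line(b,*[tuple(int(t) for t in (q[k]+.5)*4) for k in(a,c)],(0,255,0),1)
c=((q.mean(0)+.5)*4).astype(int); cv2.imwrite("pics/seat.png",b[c[1]-250:c[1]+250,c[0]-300:c[0]+300])
go(.55,-.0172,.254,26.5)
```

```text
t 10.15 pos [ 0.5501 -0.018   0.255 ] yaw 26.41 tilt z [ 2.e-04  6.e-04 -1.e+00] shift cm [ 0.03 -0.07  0.1 ] turn -0.09 F [-3.6  0.7 10.9] w 0.0121
```

View pics/seat.png

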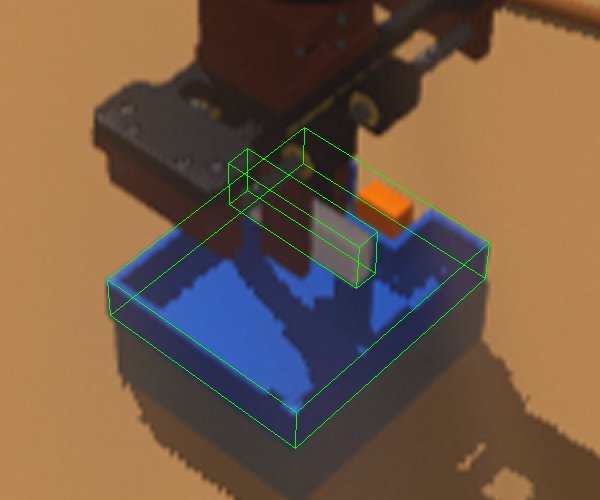

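The tray is seated: contact is 11 N at the expected height, the key stands in the notch and the outline matches the target pose. I release, then retreat upwards.

>>> step_arm --steps '[1.5,0,0,0,0,2,0,0,0,0,3,0,0,0,0,5,0,0,0,0,6,0,0,0,0,6,0,0,0,0,6,0,0,0,0,6,0,0,0,0,6,0,0,0,0,6,0,0,0,0]'

```text
t: 10.98
eef_pos: [0.55, -0.0179, 0.2539]
ee_rot: [0.974, 0.229, -0.0, -0.0]
wrist_force: [-0.9, 0.7, -0.6]
width: 0.0597
```

>>> step_arm --steps '[6,0,0,-0.7,0,6,0,0,-2,0,6,0,0,-4,0,6,0,0,-6,0,6,0,0,-8,0,6,0,0,-11,0,6,0,0,-14,0,6,0,0,-16,0,6,0,0,-16,0,6,0,0,-16,0]'

```text
t: 11.82
eef_pos: [0.5501, -0.018, 0.4153]
ee_rot: [0.974, 0.229, 0.001, -0.0]
wrist_force: [-0.3, 0.9, -0.2]
width: 0.0601
```

>>> step_arm --steps '[6,-1,2,0,0,6,-3,5,0,0,6,-5,8,0,0,6,-7,11,0,0,6,-9,14,0,0,6,-11,16,0,0,6,-12,17,0,0,6,-12,17,0,0,6,-12,17,0,0]'

```text
t: 12.57
eef_pos: [0.5177, -0.2237, 0.4127]
ee_rot: [0.974, 0.228, -0.001, -0.001]
wrist_force: [0.2, -0.2, 0.6]
width: 0.0604
```

Run:
```python
from h import *
ims={n:manip.capture(n) for n in C}
out=[]
for n in C:
    cv2.imwrite(f"pics/{n}4.png",cv2.cvtColor(ims[n],cv2.COLOR_RGB2BGR)); b=cv2.imread(f"pics/{n}4.png")
    out.append(cv2.resize(b,(400,300)))
    h,s,v=[a.astype(int) for a in cv2.split(cv2.cvtColor(ims[n],cv2.COLOR_RGB2HSV))]
    c=proj(n,[[.55,-.0172,.05]])[0]; m=comp((h>105)&(h<130)&(s>120),c,60 if n=="side" else 45); T=poly(hull(m))
    f=lambda p:(poly(proj(n,world(TRAY[:8],p,.04)))^T).sum()/T.sum()
    x0=np.array([.55,-.017,.46]); o=minimize(f,x0,method="Nelder-Mead",options=dict(initial_simplex=x0+np.array([[0,0,0],[.01,0,0],[0,.01,0],[0,0,.1]]),xatol=1e-4)); print(n,o.x.round(4),np.degrees(o.x[2]).round(1),round(o.fun,4))
cr=[]
for n in C:
    b=cv2.imread(f"pics/{n}4.png"); c=proj(n,[[.55,-.0172,.05]])[0].astype(int); k=50
    cr.append(cv2.resize(b[c[1]-k:c[1]+k,c[0]-67:c[0]+67],(400,300),interpolation=cv2.INTER_CUBIC))
cv2.imwrite("pics/final.png",np.vstack([np.hstack(out),np.hstack(cr)]))
go(.55,-.0172,.254,26.5)
```

```text
side [ 0.5475 -0.0006  0.5677] 32.5 0.8504
top [ 0.5473 -0.0169  0.4634] 26.6 0.03
t 12.67 pos [ 0.5186 -0.2219  0.4131] yaw 26.54 tilt z [-0.0013  0.0011 -1.    ] shift cm [ 11.96 -16.89  15.92] turn 0.04 F [-0.9 -0.   0.7] w 0.06
```

View pics/final.png

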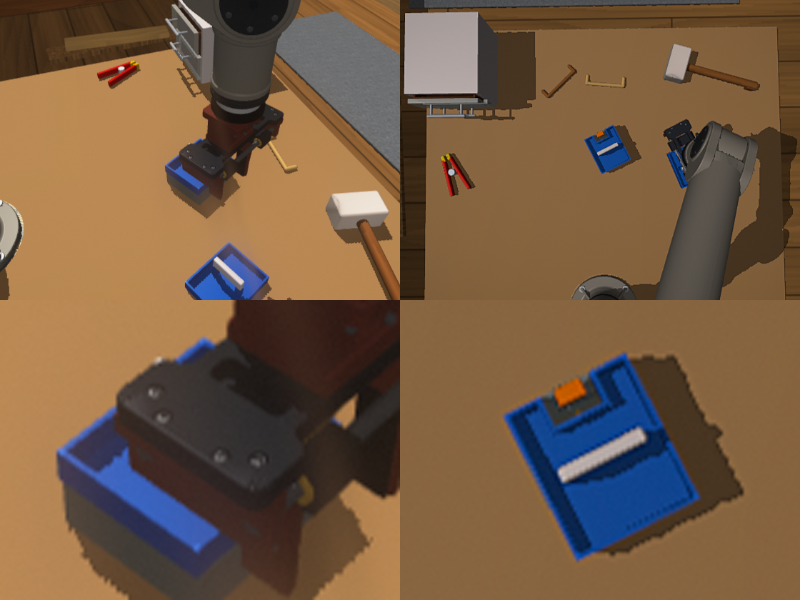

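The top view shows the tray seated and free, with the key at about (570,393) centred in the notch. The fitted pose is (0.547, -0.017, 26.6°), and the base is at (0.550, -0.017, 26.5°). The arm blocks the side view, so its fit (error 0.85) means nothing. The plain tray looks to be where it was, and the gripper is clear, so I hand in.

```bash
python3 -c "
from rig import manip
print(manip.hand_in())"
```

```text
the job is handed in; nothing more can be done
None
```

The notched tray is stacked on the base with its notch over the orange key. It has been let go, the gripper is clear, and the job was handed in at about 12.7 s.

- **First grasp:** I began the lift before the fingers had fully closed, so they held only the top 7 mm or so of the handle bar. I set the tray back down (about 18 N on the wrist) and gripped it again at the right height. I then carried and turned it, and lowered it until it touched at about 11 N, 1 mm above the nominal height, as it was when gripped on the board.
- **Last checks:**
  - **Alignment:** the top view puts the tray about 3 mm from the base's middle and within about 0.5° of its direction.
  - **Seating:** a side picture taken just before release showed the tray down on the rim. After release there was no side check, because the arm blocked that camera and its fit was unusable.
  - **Plain tray:** it was not touched and looks unmoved, though I did not measure it.

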